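# Slide out the top lace pattern card, lay it on the block, snap the case shut

## Robot

A 6-joint arm with a two-finger parallel gripper is mounted at the origin on the work surface. World frame = base frame: x ahead of the robot, y to its left, z up, the work surface at z = 0. Lengths are in mm, angles in degrees, forces in N, time in s.
With the tool pointing down it reaches from about 350 to 850 mm from the base axis. Payload 8.1 kg.
Tool frame: the origin (TCP) lies midway between the tips of the shut fingers; the grasp point (between the pads) lies 19 mm behind it; z points along the fingers, y is the direction in which the jaws open and shut (so a half turn about z gives the same grasp; the last joint's range is limited). The gripper opens to 85 mm and grips with 20 to 120 N. Pads are 22 mm wide; open, the fingers measure 114 mm over their backs; the gripper's body (76 mm by 85 mm) begins 54 mm behind the grasp point. The pads swing forward as they close: fully open they stand 13 mm farther back than shut.
Start: joints at [64.378, 7.471, 85.268, -0, 87.261, -4.893], TCP at [212.354, 561.169, 231.292] pointing down, gripper open.
Joint ranges: [-169.43, 169.43], [-51.17, 129.36], [1.28, 143.12], [-76.62, 256.62], [0, 156.53], [-152.29, 152.29]. Speed limits (degrees/s): [136.94, 136.94, 159.86, 180, 180, 180].

## Interface

Orientations are given as [roll, pitch, yaw] about the fixed x, y, z axes, in that order (R = Rz(yaw) Ry(pitch) Rx(roll)).
In Python, from bench import telemetry, snapshot, camera_params, job gives the robot as it stands. The module is installed in compiled form; this text tells all that it offers.
- The arm moves only by the shell command python3 -m jog 'ROWS' [FORCE]. ROWS is JSON, a list that holds one entry, the list of rows, each a list of 7 numbers: the shift along the tool's x, y, z in units of 50 mm (1.0 is 50 mm), then the turn, a rotation vector about the tool's x, y, z in units of 2 pi rad (1.0 is 2 pi rad), then the opening, from 0 (shut) to 1 (fully open). In form: [[[dx, dy, dz, rx, ry, rz, claw], ...]]. A call has 1 to 12 rows; each row shifts and turns the commanded pose from where the row before left it, along the tool's axes as they then stand; what a row does not reach is not made up. A row lasts 1/8 s, in which the tool goes at most 62.5 mm and 10.7 degrees, less where a joint would pass 70% of its speed; a pose out of reach is approached as far as the arm can. A call with a number of a shift or a turn outside -1 to 1 is refused whole. A call with a gripper value outside its range is refused whole. The fingers move at their own pace and stop on an object; FORCE is the grip in N (left out, the last holds). Time passes only in rows, so rows that do not move let the fingers close. It gives the time, the measured TCP pose, the force and the opening at its end, in the units of the state.
- telemetry.sense(): the state, without advancing time (a new reading comes with each control period).
- snapshot(name): name is "scene" or "side" or "wrist"; returns (picture, depth): 400x640x3 uint8, red, green, blue; 400x640 float32, mm along the optical axis (not along the pixel's ray), 0 where there is no reading.
- camera_params(name): a dict with "K" (3x3 intrinsics, pixels), "extrinsics" (4x4, takes a point from camera to world coordinates). Camera axes: x right, y down, z forward; pixel columns grow to the right and rows downward; lengths in mm; the calibration is good to about 2 mm. The wrist camera is an equidistant fisheye: a pixel r from the principal point sees the ray r / f radians off the axis. A picture is of the moment at which its call begins: read the wrist's pose just before it. camera_params takes no time and is no camera call; for the wrist camera it gives the pose at the moment of the call.
- job.hand_in(): hands the job in, once; it reports no verdict.
The state is a dict: "time": time; "joint_pos": joint angles; "qd": joint speeds; "joint_efforts": joint torques, N m; "tool_pos": TCP position; "tcp_rot": TCP orientation; "ft_force": force on the tool from outside, world axes, zero at the start; "wrist_torque": the same for the moment, N m; "finger_gap": finger opening in mm.
Only numpy, scipy, OpenCV 4.12 (cv2) and the standard library are available. Lean on these libraries where they do the work, as an engineer would, in place of code of your own. Each camera call takes 0.05 s, during which the arm holds its last target. There are 200 camera calls.

## Task

Slide the orange top pattern card forward out of the open front of the wooden pattern case until its end overhangs well clear, then pinch that end, carry the card over and set it down gently (do not drop it) flat on the raised narrow block of the teal working board, centred and lined up lengthwise with the block. Then push the case's little gate shut past its sprung roller catch until it snaps home, and let go. Leave the other two cards in the case and do not disturb the other things on the table.

Things in the scene. Friction and masses are not known exactly. Their poses are not given: they have to be found in the camera images.
- case: fixed wooden pattern case, 178 long (x) x 70 wide (y) x 60 high. Origin: centre of its underside on the table, z up; its front is its own -x end, towards the robot. On top a channel 166 x 56, floor at height 45, side walls 7 thick and a back wall, tops at height 60. Three stacked cards lie in it, undersides at 45, 49, 53; top of the stack at 57
- case_front (a point): on the case at (-89, 0, 53): middle of its front face, at the height of the top card's underside. The front is open but for a lip, top at height 51.5, that holds back the two lower cards; only the top card can slide out over it (press on it from above and drag). The side gaps (3) are too narrow for fingers. In front of the case is free space down to the table
- card: orange pattern card with cream dots, rigid, smooth, 150 long (its x) x 50 wide (y) x 4 thick, about 35 g, loose; top of the stack, within 6 of the channel's middle, its x along the case's x. Origin: centre of its underside, z up. Tips off if slid more than about 80 from the case's middle. Friction card on card about 0.3. On the block either end may point either way
- card_mid: second card, cream, same size, underside at height 49 in the case; to stay in the case. Origin: centre of underside
- card_low: lowest card, green, same size, underside at height 45 in the case; to stay in the case. Origin: centre of underside
- gate (a joint): angle in rad of the case's gate: 0 = shut across the front, growing as it opens, at most 2.9; starts wide open (2.4 to 2.8). Dark wooden plate 8 thick, 94 wide from hinge to free end, height 22 to 82, light, stays where left. Meets the sprung roller at about 0.14, needs about 4 to 5 N at the free end to pass it, snaps home from about 0.04 and is then held at 0 against a stop
- gate_hinge (a point): vertical hinge axis of the gate, at (-91, +41) in the case's frame (front left corner), at the gate's top (height 82). From here, in the case's x, y, the gate runs along (-sin a, -cos a) for joint value a; its outer face, the one to push on to shut it, looks along (-cos a, sin a) and lies 8 off the hinge axis; the inner face lies on the axis
- gate_end (a point): middle of the free end of the gate at its top edge (height 82), moves with the gate
- board: fixed teal working board, slab 230 (x) x 150 (y) x 20 high, with little bobbin ends at its +x edge rising 13 above the slab, and in the middle a blue raised block 140 (x) x 42 (y), top at height 52. The card laid centred on the block overhangs 4 at each long side and 5 at each end; beside the block there is 32 of free height above the slab for fingers. Origin: centre of the underside on the table, z up
- block_top (a point): centre of the block's top face (height 52), where the centre of the card's underside belongs; axes as the board's, the block's length along x
- bottle: loose water bottle with red cap, 66 across, 200 high, standing at the far middle; leave alone. Origin: centre of underside
- spool: loose red thread spool, 38 across, 54 high, standing in the middle between case and board; leave alone. Origin: centre of underside
- pin_tin: loose flat aluminium pin tin, 60 across, 22 high, near the robot in the middle; leave alone. Origin: centre of underside
- thread_cone: loose cream thread cone, 60 across at the foot, 95 high, standing close beside the board on its +y side; leave alone. Origin: centre of underside
- glue_jar: loose white jar with yellow cap, 56 across, 60 high, standing close beside the case on its -y side; leave alone. Origin: centre of underside
There are look-alikes about, which are no part of the job. What is meant by the card is not yellow, and is the larger of those in its own colour.

How it is judged (in metres and radians):
On the way, in this order (a step that is already met when the one before it is completed fails the run):
1. the orange card has been slid out so that its end overhangs the case's front by at least 30 mm, still lying flat on the stack (x of card in the frame of case below -0.044 m and z of card in the frame of case between 0.048 and 0.058 m and angle between card's own z axis and vertical below 0.08 rad), for 0.1 s.
2. the card, still in the fingers, has been lowered over the block to within 15 mm of its top (horizontal distance between card and block_top below 0.025 m and z of card in the frame of block_top between -0.004 and 0.015 m and contact force between the fingers and card above 0.3 N), for 0.02 s.
3. the card lies released, flat, centred and lined up on the block (horizontal distance between card and block_top below 0.012 m and angle between the x axis of card and the x axis of board, either way round below 0.14 rad and angle between card's own z axis and vertical below 0.06 rad and z of card in the frame of block_top between -0.003 and 0.004 m and contact force between the fingers and card below 0.05 N), for 0.1 s.
4. the gate has snapped shut (value of joint gate below 0.03 rad), for 0.1 s.
At the end, for the whole second after the job is handed in: The orange card rests on the block's top: centre within 12 mm of the block's centre, lengthwise directions within 8 degrees (either end first), flat within 3 degrees; the gate is shut (under 0.03 rad); the other two cards lie flat in the case in their places, within 14 mm of its middle (horizontal distance between card and block_top below 0.012 m and angle between the x axis of card and the x axis of board, either way round below 0.14 rad and angle between card's own z axis and vertical below 0.06 rad and z of card in the frame of block_top between -0.003 and 0.004 m and linear speed of card below 0.02 m/s and value of joint gate below 0.03 rad and horizontal distance between each of card_mid, card_low and case below 0.014 m and z of card_mid in the frame of case below 0.052 m and angle between each of card_mid, card_low's own z axis and vertical below 0.05 rad and z of card_low in the frame of case below 0.048 m); the robot touches nothing.
It fails at once if a bystander (bottle, spool, pin tin, thread cone or jar) is pushed more than 20 mm (distance of any of bottle, spool, pin_tin, thread_cone, glue_jar from where it was at the start of the episode above 0.02 m).
It fails at once if a bystander is tipped over (angle between any of bottle, spool, pin_tin, thread_cone, glue_jar's own z axis and vertical above 0.3 rad).
It also fails if it takes over 72 s, if anything falls off the work surface, if the arm or the gripper's body presses on something with over 40 N, if the wrist force passes 120 N, or if a joint passes its speed limit or range.

## Working session

There is one attempt and no reset: what is moved stays moved. The work goes in short steps, Python scripts to look and compute and a shell command to move; the robot and the scene stay as the last step left them, time stands still between calls to the robot, and variables do not carry over. Pictures are saved under pics/ and viewed, about 8 in all and at most 12, crops included, and the job is handed in when it is done.

```bash
mkdir -p pics; python3 - <<'E'
from bench import telemetry, snapshot, camera_params
import cv2, numpy as np
print(telemetry.sense())
for n in("scene","side"):
    im,d=snapshot(n); np.savez(f"pics/{n}0.npz",im=im,d=d,**camera_params(n)); cv2.imwrite(f"pics/{n}0.png",im[...,::-1]); print(n,camera_params(n))
E
```

```text
{'time': 0.0, 'joint_pos': array([ 6.43790134e+01,  7.51290232e+00,  8.53310261e+01, -1.73580054e-03,
        8.72624291e+01, -4.89441037e+00]), 'qd': array([-0.03084682,  0.02513306,  0.06072331, -0.04928924, -0.08789446,
       -0.02620491]), 'joint_efforts': array([ 7.00832697e-04, -5.69386089e+01, -5.00570726e+01,  9.58537203e-05,
        1.44327982e-02, -1.32480599e-05]), 'tool_pos': array([212.10236681, 560.65493756, 230.2506986 ]), 'tcp_rot': array([-1.79893882e+02, -7.34704522e-03,  1.59273501e+02]), 'ft_force': array([ 0.80480751, -0.09863458, -0.22851386]), 'wrist_torque': array([-0.01710428,  0.02702414,  0.03530069]), 'finger_gap': 85.169343686253}
scene {'K': array([[499.74281747,   0.        , 319.23983797],
       [  0.        , 499.74281747, 204.98206647],
       [  0.        ,   0.        ,   1.        ]]), 'extrinsics': array([[-6.09224465e-01,  4.93214031e-01, -6.20955289e-01,
         1.24960141e+03],
       [ 7.92996520e-01,  3.77492920e-01, -4.78179479e-01,
         5.84865012e+02],
       [-1.43860274e-03, -7.83734020e-01, -6.21094933e-01,
         7.91164081e+02],
       [ 0.00000000e+00,  0.00000000e+00,  0.00000000e+00,
         1.00000000e+00]])}
side {'K': array([[491.6190836 ,   0.        , 314.93123646],
       [  0.        , 491.6190836 , 188.97777498],
       [  0.        ,   0.        ,   1.        ]]), 'extrinsics': array([[-9.62044203e-01, -1.74100800e-01,  2.10142481e-01,
         2.85827180e+02],
       [-2.71876250e-01,  5.45044352e-01, -7.93101481e-01,
         1.12918819e+03],
       [ 2.35426303e-02, -8.20131432e-01, -5.71690632e-01,
         8.86856558e+02],
       [ 0.00000000e+00,  0.00000000e+00,  0.00000000e+00,
         1.00000000e+00]])}
```

View pics/scene0.png

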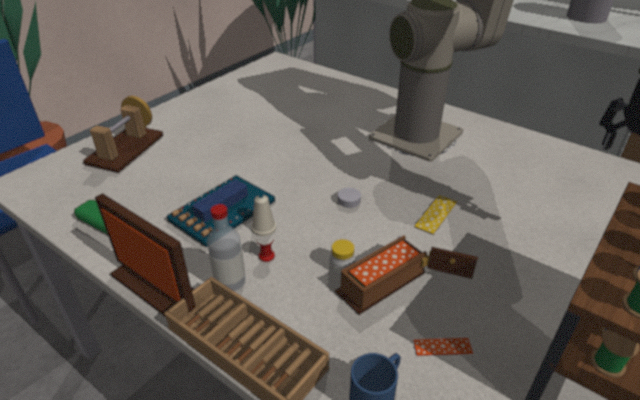

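View pics/side0.png

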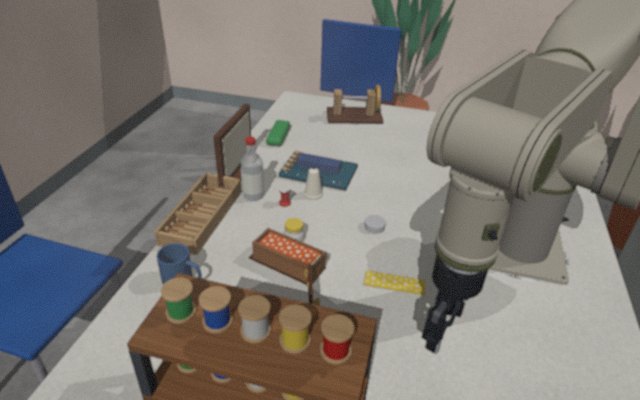

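The scene view shows the case with the orange dotted card at (385,270). Its look-alikes are a small orange card on the table at (443,346) and a yellow card at (435,214). The gate is open at (452,262), the board is at (220,208), the jar at (342,262), the spool at (266,250) and the cone at (262,215). I choose the orange card in the case and will measure it next.

```bash
cat > h.py <<'E'
import numpy as np, cv2
def load(n):
    z=np.load(f"pics/{n}0.npz"); return z['im'],z['d'],z['K'],z['extrinsics']
def world(d,K,E):
    v,u=np.mgrid[:d.shape[0],:d.shape[1]]
    P=np.stack([(u-K[0,2])/K[0,0]*d,(v-K[1,2])/K[1,1]*d,d],-1)
    return P@E[:3,:3].T+E[:3,3]
def ray(uv,z,K,E):
    uv=np.atleast_2d(uv).astype(float); r=np.c_[(uv-K[[0,1],[2,2]])/K[0,0],np.ones(len(uv))]@E[:3,:3].T
    return E[:3,3]+r*((z-E[2,3])/r[:,2])[:,None]
E
python3 - <<'E'
from h import *
for n,ctr in(("scene",{'card':(385,270),'block':(220,203)}),("side",{'card':(288,247),'block':(322,163)})):
    im,d,K,E=load(n); W=world(d,K,E); hsv=cv2.cvtColor(im,cv2.COLOR_RGB2HSV)
    for k,(u,v) in ctr.items():
        print(n,k,'hsv',hsv[v,u],'W',W[v,u].round(1))
    m=((hsv[...,0]<14)|(hsv[...,0]>172))&(hsv[...,1]>150)&(hsv[...,2]>90)
    m=cv2.morphologyEx(m.astype(np.uint8),cv2.MORPH_CLOSE,np.ones((5,5)))
    nl,L,S,C=cv2.connectedComponentsWithStats(m)
    for i in range(1,nl):
        if S[i,4]>60:
            c=max(cv2.findContours((L==i).astype(np.uint8),0,1)[0],key=cv2.contourArea)[:,0]
            p=ray(c,57,K,E)[:,:2].astype(np.float32); zz=W[L==i][:,2]
            print(' or',C[i].round(),S[i,4],[np.round(x,1) for x in cv2.minAreaRect(p)],'z',np.median(zz).round(1))
    # top faces by height: case walls+card 52..64, block 48..56
    for nm,lo,hi,z,(x0,x1) in(("casetop",50,66,58,ctr['card']),("blocktop",46,57,52,ctr['block'])):
        m=((W[...,2]>lo)&(W[...,2]<hi)&(d>0)).astype(np.uint8)
        nl,L,S,C=cv2.connectedComponentsWithStats(m,connectivity=4); i=L[x1,x0]
        p=W[L==i][:,:2].astype(np.float32); r=cv2.minAreaRect(p); print(nm,S[i],[np.round(x,1) for x in r],np.median(W[L==i][:,2]))
    im2=cv2.resize(im[210:320,320:490] if n=="scene" else im[140:310,240:370],None,fx=4,fy=4 ,interpolation=cv2.INTER_CUBIC) if n=="scene" else cv2.resize(im[140:310,235:385],None,fx=3.4,fy=3.4,interpolation=cv2.INTER_CUBIC)
    cv2.imwrite(f"pics/crop_{n}.png",im2[...,::-1])
a=cv2.imread("pics/crop_scene.png")
s=load("scene")[0][170:250,160:280,::-1]; s=cv2.resize(s,(340*2,80*340*2//120)); 
cv2.imwrite("pics/crop_board.png",s)
E
```

```text
scene card hsv [  8 184 173] W [602.  254.7  55.9]
scene block hsv [155 109  68] W [ 643.3 -184.8   45. ]
 or [ 49. 136.] 408 [array([ 731.3, -799.1]), array([141.5,  90.8]), np.float64(41.5)] z -388.6
 or [219. 211.] 177 [array([ 673.7, -151.6]), array([50.7, 36.7]), np.float64(75.1)] z 200.1
 or [149. 247.] 211 [array([ 850.1, -190.9]), array([356.8,  46.2]), np.float64(78.7)] z 166.8
 or [383. 263.] 1437 [array([586.3, 241.8]), array([ 63.3, 159.8]), np.float64(73.7)] z 58.0
 or [267. 254.] 138 [array([714.3,  29. ]), array([43.4, 29.9]), np.float64(60.3)] z 12.4
 or [434. 347.] 560 [array([705.8, 423.8]), array([31., 76.]), np.float64(37.5)] z 3.6
casetop [ 341  235  135   59 2592] [array([550.5, 262.9]), array([138.8, 268.1]), np.float64(53.2)] 58.14724532332991
blocktop [     0      0    640    400 250324] [array([-361.2, -690.6]), array([2897.3, 3095.4]), np.float64(87.2)] 1.226648660833348
side card hsv [ 15  45 185] W [586.4 243.5  55.9]
side block hsv [113  83 114] W [ 611.6 -179.8   49.9]
 or [289. 248.] 774 [array([584.9, 245.1]), array([ 53.4, 149.9]), np.float64(75.1)] z 57.0
 or [334. 349.] 429 [array([405.5, 508.7]), array([64.6, 48.2]), np.float64(5.3)] z 281.8
casetop [ 252  227   75   42 1447] [array([585.5, 241.1]), array([ 83.2, 180.7]), np.float64(74.9)] 57.048763823645004
blocktop [297 152  44  16 351] [array([ 628.1, -199.2]), array([ 49.8, 142.8]), np.float64(87.4)] 51.50772457602409
```

View pics/crop_scene.png

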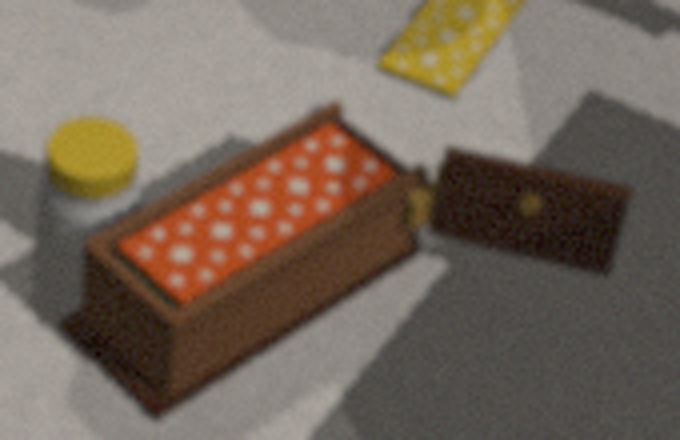

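View pics/crop_board.png

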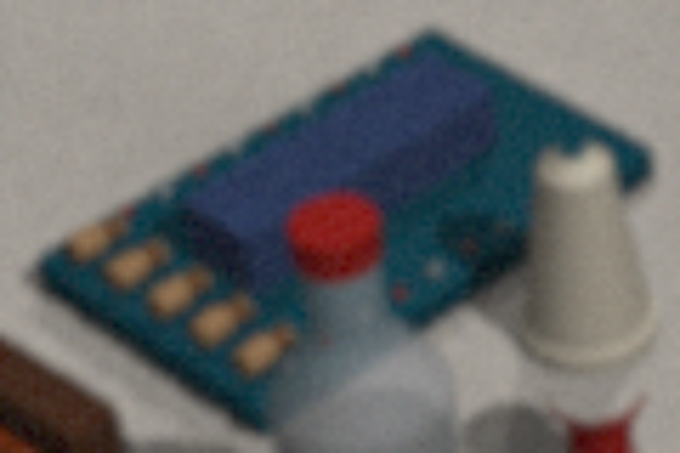

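The case crop confirms the larger orange dotted card lies in the case, with the gate wide open at its front left and the jar on its -y side. The board crop shows the blue block, the bobbins at its far end and the cone beside it. Next I refine the block, the gate and the bystanders.

```bash
python3 - <<'E'
from h import *
yaw=np.radians(-15); R=np.array([[np.cos(yaw),-np.sin(yaw)],[np.sin(yaw),np.cos(yaw)]]); c0=np.array([585.5,243])
for n in("scene","side"):
    im,d,K,E=load(n); W=world(d,K,E); hsv=cv2.cvtColor(im,cv2.COLOR_RGB2HSV).astype(int)
    inb=(np.hypot(W[...,0]-628,W[...,1]+190)<140)&(d>0)
    m=(hsv[...,0]>108)&(hsv[...,0]<135)&(hsv[...,1]>60)&inb&(W[...,2]>46)&(W[...,2]<60)
    nl,L,S,C=cv2.connectedComponentsWithStats(m.astype(np.uint8)); i=1+S[1:,4].argmax()
    q=np.argwhere(L==i)[:,::-1]; r=cv2.minAreaRect(ray(q,52,K,E)[:,:2].astype(np.float32)); print(n,'block ray',S[i,4],[np.round(x,1) for x in r], 'z',np.median(W[L==i][:,2]).round(1))
    # teal/slab: pts z 14..26
    m=inb&(W[...,2]>15)&(W[...,2]<25)&(hsv[...,0]>85)&(hsv[...,0]<115)&(hsv[...,1]>90)
    print('  slab',m.sum(),[np.round(x,1) for x in cv2.minAreaRect(W[m][:,:2].astype(np.float32))])
    Q=(W[...,:2]-c0)@R
    # case walls+card outline in case frame
    m=(d>0)&(abs(Q[...,0])<110)&(abs(Q[...,1])<42)&(W[...,2]>54)&(W[...,2]<64)
    t=Q[m]; print('  case pct x',np.percentile(t[:,0],[.5,2,98,99.5]).round(1),'y',np.percentile(t[:,1],[.5,2,98,99.5]).round(1))
    o=m&((hsv[...,0]<14))&(hsv[...,1]>150)&(hsv[...,2]>100)
    g=(d>0)&(Q[...,0]<-75)&(Q[...,0]>-200)&(Q[...,1]>48)&(Q[...,1]<150)&(W[...,2]>28)&(W[...,2]<95)
    t=Q[g]
    if len(t)>20:
        l=cv2.fitLine(t.astype(np.float32),cv2.DIST_HUBER,0,.01,.01).ravel(); s=(t-l[2:])@l[:2]
        print('  gate n',g.sum(),'line',l.round(3),'ends',(l[2:]+l[:2]*np.percentile(s,1)).round(1),(l[2:]+l[:2]*np.percentile(s,99)).round(1),'zmax',np.percentile(W[g][:,2],98).round(1))
    for nm,x,y in(("jar",-40,-80),):
        j=(d>0)&(Q[...,1]<-37)&(Q[...,1]>-130)&(abs(Q[...,0])<120)&(W[...,2]>50)&(W[...,2]<75)
        if j.sum(): print('  jar case-frame',Q[j].min(0).round(),Q[j].max(0).round())
    for nm,lo,hi,x,y in(("cone",75,105,655,-70),("bottle",150,215,740,-80),("spool",40,60,690,20),("tin",15,30,430,50)):
        j=(d>0)&(np.hypot(W[...,0]-x,W[...,1]-y)<110)&(W[...,2]>lo)&(W[...,2]<hi)
        if j.sum(): print('  ',nm,np.median(W[j],0).round())
E
```

```text
scene block ray 587 [array([ 629.2, -197.9]), array([ 49.4, 142.2]), np.float64(85.0)] z 52.8
  slab 1260 [array([ 629.2, -197.7]), array([147.5, 225.3]), np.float64(86.6)]
  case pct x [-88.7 -81.   86.7  87.7] y [-36.3 -34.7  34.3  35.2]
  gate n 969 line [   0.554   -0.833 -113.676   85.983] ends [-137.5  121.7] [-89.2  49.3] zmax 84.0
  jar case-frame [ -89. -113.] [ 80. -37.]
   cone [617. -69.  88.]
   bottle [789.  -7. 185.]
   spool [695.  11.  50.]
   tin [402.  29.  23.]
side block ray 276 [array([ 625.2, -189. ]), array([ 45. , 138.2]), np.float64(86.4)] z 51.4
  slab 382 [array([ 627.5, -189.2]), array([143.2, 222.2]), np.float64(88.2)]
  case pct x [-87.6 -78.2  86.   89.1] y [-34.6 -32.2  37.4  39. ]
  gate n 211 line [   0.595   -0.804 -118.325   92.506] ends [-141.6  124. ] [-87.2  50.5] zmax 84.1
  jar case-frame [ -85. -111.] [ 66. -43.]
   cone [610. -65.  86.]
   bottle [782.  -4. 181.]
   spool [755.   7.  50.]
   tin [401.  31.  21.]
```

```bash
python3 -m jog '[[[0,0,0,0,0,-0.0159,0],[-0.8,-0.42,0,0,0,0,0],[-0.8,-0.42,0,0,0,0,0],[-0.8,-0.42,0,0,0,0,0],[-0.8,-0.42,0,0,0,0,0],[-0.8,-0.42,0,0,0,0,0],[-0.8,-0.42,0,0,0,0,0],[-0.8,-0.42,0,0,0,0,0],[-0.8,-0.42,0,0,0,0,0],[-0.8,-0.42,0,0,0,0,0],[-0.8,-0.42,0,0,0,0,0],[0,0,0,0,0,0,0]]]' 30
cat > look.py <<'E'
from h import *
from bench import snapshot, camera_params
import sys
def look(tag):
    cp=camera_params("wrist"); im,d=snapshot("wrist"); K,E=cp["K"],cp["extrinsics"]
    cv2.imwrite(f"pics/{tag}.png",im[...,::-1]); np.savez(f"pics/{tag}.npz",im=im,d=d,K=K,E=E); return im,d,K,E
def fray(uv,z,K,E):
    uv=np.atleast_2d(uv).astype(float); p=(uv-K[[0,1],[2,2]])/K[0,0]; t=np.linalg.norm(p,axis=1)+1e-9
    r=np.c_[p/t[:,None]*np.sin(t)[:,None],np.cos(t)]@E[:3,:3].T
    return E[:3,3]+r*((z-E[2,3])/r[:,2])[:,None]
E
python3 - <<'E'
from look import *
im,d,K,E=look("w1"); print(K,E.round(2))
E
```

```text
time: 1.6
tool_pos: [545.9, 252.1, 230.5]
tcp_rot: [-179.9, -0.0, 164.8]
ft_force: [0.0, -0.1, -0.3]
finger_gap: 0.0
[[309.70691629   0.         319.22306768]
 [  0.         309.70691629 205.48834743]
 [  0.           0.           1.        ]] [[ 2.6000e-01  9.3000e-01  2.5000e-01  4.8175e+02]
 [ 9.6000e-01 -2.5000e-01 -7.0000e-02  2.6962e+02]
 [-0.0000e+00  2.6000e-01 -9.7000e-01  3.7357e+02]
 [ 0.0000e+00  0.0000e+00  0.0000e+00  1.0000e+00]]
```

View pics/w1.png

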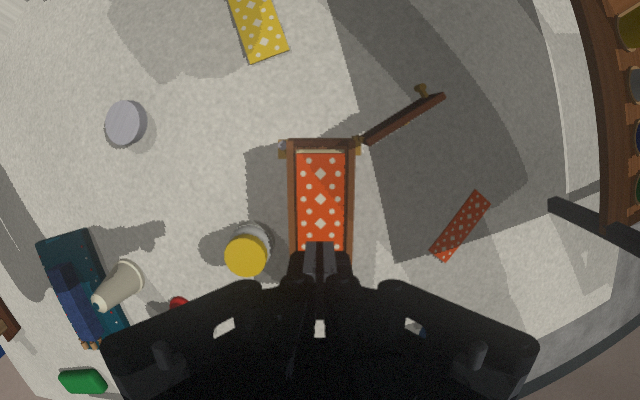

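The wrist view shows the case with its front edge near (320,148) and the orange card over rows 152–250. The gate runs from (360,143) to (445,97), with the jar at (245,255) and the board at the lower left.

```bash
python3 - <<'E'
from look import *
z=np.load("pics/w1.npz"); im,d,K,E=z['im'],z['d'],z['K'],z['E']
hsv=cv2.cvtColor(im,cv2.COLOR_RGB2HSV).astype(int)
m=((hsv[...,0]<14)&(hsv[...,1]>140)&(hsv[...,2]>100)); m[245:]=0; m[:,:285]=0; m[:,360:]=0
m=cv2.morphologyEx(m.astype(np.uint8),cv2.MORPH_CLOSE,np.ones((7,7)))
q=np.argwhere(m)[:,::-1]; p=fray(q,57,K,E)[:,:2]
yaw=np.radians(-15); R=np.array([[np.cos(yaw),-np.sin(yaw)],[np.sin(yaw),np.cos(yaw)]]); c0=np.array([585.5,243])
t=(p-c0)@R
L=[];Rr=[]
for v in range(165,240,4):
    us=np.where(m[v])[0]; a=(fray([[us[0]-.5,v],[us[-1]+.5,v]],57,K,E)[:,:2]-c0)@R; L.append(a[0]);Rr.append(a[1])
L=np.array(L);Rr=np.array(Rr); print('sides y',L[[0,-1]].round(1),Rr[[0,-1]].round(1),'fits',np.polyfit(L[:,0],L[:,1],1),np.polyfit(Rr[:,0],Rr[:,1],1)); print('front x',np.percentile(t[:,0],1))
for n in("scene","side"):
    _,dd,K2,E2=load(n); W=world(dd,K2,E2); k=(dd>0)&(W[...,2]>110)&(W[...,0]>560)&(W[...,0]<900)&(W[...,1]>-400)&(W[...,1]<-60)
    print(n,k.sum(), W[k].min(0) if k.any() else '', W[k].max(0) if k.any() else '')
E
```

```text
sides y [[-65.2 -25.9]
 [ 13.7 -34.3]] [[-65.1  24.6]
 [ 13.9  33.7]] fits [ -0.08719324 -34.69411895] [ 0.13574303 34.08149683]
front x -76.62049244226132
scene 1226 [ 878.66469835 -251.25262451  110.21055205] [899.9975964  -60.0172872  193.48874303]
side 716 [ 877.40772783 -249.09905244  110.23345553] [899.94168252 -60.00788398 193.61180544]
```

```bash
python3 -m jog '[[[-0.9,-0.75,0,0,0,0,0],[-0.4,-0.9,0,0,0,0,0],[-0.4,-0.9,0,0,0,0,0],[-0.5,-0.9,0,0,0,0,0],[-0.5,-0.9,0,0,0,0,0],[-0.4,-0.9,0,0,0,0,0],[-0.4,-0.9,0,0,0,0,0],[-0.4,-0.9,0,0,0,0,0],[-0.2,-0.9,0,0,0,-0.017,0],[0,0,0,0,0,-0.017,0],[0,0,0,0,0,0,0]]]'
python3 - <<'E'
from look import *
im,d,K,E=look("w2")
E
```

```text
time: 3.02
tool_pos: [639.3, -181.4, 230.9]
tcp_rot: [180.0, -0.0, 177.2]
ft_force: [0.2, 0.6, 0.0]
finger_gap: -0.3
```

View pics/w2.png

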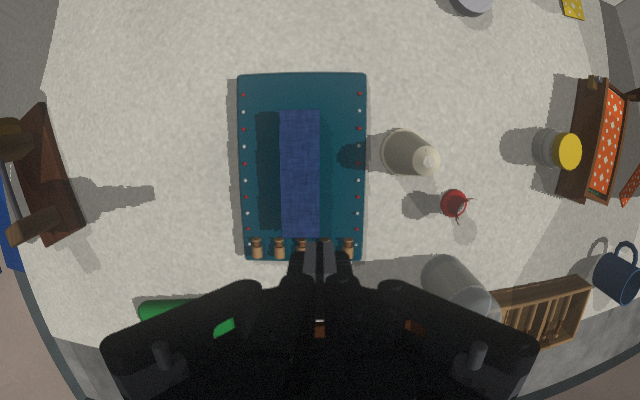

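The board is seen whole: block corners at about (280,110), (320,110), (320,237) and (281,237), with the bobbins below at row 248. The cone is at (410,155) and the spool at (453,203).

```bash
python3 - <<'E'
from look import *
z=np.load("pics/w2.npz"); im,d,K,E=z['im'],z['d'],z['K'],z['E']; print(E[:3,3].round(1))
hsv=cv2.cvtColor(im,cv2.COLOR_RGB2HSV).astype(int); print(hsv[170,300],hsv[170,340],hsv[112,268],hsv[170,268])
m=(hsv[...,0]>106)&(hsv[...,0]<130)&(hsv[...,1]>70)&(hsv[...,2]>70); m[:95]=0;m[245:]=0;m[:,:265]=0;m[:,335:]=0
nl,L,S,C=cv2.connectedComponentsWithStats(m.astype(np.uint8)); i=1+S[1:,4].argmax(); print(S[i])
q=np.argwhere(L==i)[:,::-1]; p=fray(q,52,K,E)[:,:2].astype(np.float32)
print('block',cv2.minAreaRect(p),np.percentile(p,[1,99],axis=0))
mm=(L==i)
def edge(side):
    P=[]
    for v in range(118,230,4):
        us=np.where(mm[v])[0]; P.append([us[0]-.5 if side==0 else us[-1]+.5,v])
    w=fray(P,52,K,E); f=np.polyfit(w[:,0],w[:,1],1); return np.polyval(f,628),np.degrees(f[0])
print('edges y@x628, deg',edge(0),edge(1))
def endx(t):
    P=[]
    for u in range(285,318,3):
        vs=np.where(mm[:,u])[0]; P.append([u,vs[0]-.5 if t==0 else vs[-1]+.5])
    return fray(P,52,K,E)[:,0].mean()
print('ends',endx(0),endx(1))
# slab corners at z=20 by teal mask
t=(hsv[...,0]>85)&(hsv[...,0]<106)&(hsv[...,1]>90); t[:,:225]=0;t[:,375:]=0;t[262:]=0
q=np.argwhere(t)[:,::-1]; print('slab',cv2.minAreaRect(fray(q,20,K,E)[:,:2].astype(np.float32)))
E
```

```text
[ 572.8 -178.3  374. ]
[110 145  93] [ 97 166  83] [100 111  62] [ 99 125  61]
[ 279  109   40  129 4960]
block ((625.3687744140625, -201.93252563476562), (40.71552658081055, 138.76315307617188), 87.20049285888672) [[ 557.73014954 -223.06060394]
 [ 693.24612183 -180.02470535]]
edges y@x628, deg (np.float64(-222.37142101388054), np.float64(-2.715989512069228)) (np.float64(-181.1604340288998), np.float64(-2.7998149306402444))
ends 556.5425174164428 694.7361157764761
slab ((625.21142578125, -201.16175842285156), (147.29356384277344, 226.18023681640625), 87.19901275634766)
```

```bash
python3 -m jog '[[[0.11,0.834,0,0,0,0,0],[0.11,0.834,0,0,0,0,0],[0.11,0.834,0,0,0,0,0],[0.11,0.834,0,0,0,0,0],[0.11,0.834,0,0,0,0,0],[0.11,0.834,0,0,0,0,0],[0.11,0.834,0,0,0,0,0],[0.11,0.834,0,0,0,0,0],[0.11,0.834,0,0,0,0,0],[0.11,0.834,0,0,0,0,0],[0,0,0.5,0,0,0.017,0],[0,0,0.5,0,0,0.017,0]]]' && python3 -m jog '[[[0,0,0.6,0,0,0,0],[0,0,0.6,0,0,0,0],[0,0,0.6,0,0,0,0],[0,0,0.4,0,0,0,0],[0,0,0.1,0,0,0,0],[0,0,0,0,0,0,0]]]'
```

```text
time: 4.58
tool_pos: [603.8, 239.4, 181.1]
tcp_rot: [180.0, 0.0, 164.8]
ft_force: [-0.2, 0.9, -0.4]
finger_gap: -0.0
time: 5.32
tool_pos: [604.8, 237.4, 66.9]
tcp_rot: [180.0, 0.0, 165.0]
ft_force: [-0.5, 0.7, -0.1]
finger_gap: 0.1
```

```bash
python3 -m jog '[[[0,0,0.14,0,0,0,0],[0,0,0.04,0,0,0,0],[0,0,0,0,0,0,0]]]'; python3 -m jog '[[[0,0,0.03,0,0,0,0],[0,0,0,0,0,0,0]]]'; python3 -m jog '[[[0,0,0.02,0,0,0,0],[0,0,0,0,0,0,0]]]'
```

```text
time: 5.7
tool_pos: [604.7, 236.8, 57.4]
tcp_rot: [180.0, 0.0, 165.0]
ft_force: [-0.9, -0.2, 0.4]
finger_gap: -0.6
time: 5.95
tool_pos: [605.4, 237.1, 57.1]
tcp_rot: [179.9, 0.1, 165.0]
ft_force: [-1.6, -0.3, 5.1]
finger_gap: 0.1
time: 6.2
tool_pos: [605.9, 237.3, 57.1]
tcp_rot: [179.9, 0.1, 165.0]
ft_force: [-3.5, -0.5, 9.8]
finger_gap: -0.3
```

```bash
python3 -m jog '[[[0.1,0,0,0,0,0,0],[0.1,0,0,0,0,0,0],[0.1,0,0,0,0,0,0],[0.1,0,0,0,0,0,0],[0,0,0,0,0,0,0]]]'
cat > cardx.py <<'E'
from h import *
from bench import snapshot, camera_params, telemetry
for n in ("scene","side"):
    im,d=snapshot(n); c=camera_params(n); K,E=c["K"],c["extrinsics"]; W=world(d,K,E); hsv=cv2.cvtColor(im,cv2.COLOR_RGB2HSV).astype(int)
    yaw=np.radians(-15); R=np.array([[np.cos(yaw),-np.sin(yaw)],[np.sin(yaw),np.cos(yaw)]]); c0=np.array([585.5,243])
    Q=(W[...,:2]-c0)@R
    m=(d>0)&(hsv[...,0]<16)&(hsv[...,1]>150)&(hsv[...,2]>75)&(W[...,2]>51)&(W[...,2]<64)&(abs(Q[...,1])<28)&(abs(Q[...,0])<180)
    t=Q[m]; print(n,m.sum(),'x',np.percentile(t[:,0],[1,99]).round(1),'y front',np.percentile(t[t[:,0]<-92][:,1],[2,98]).round(1) if (t[:,0]<-92).sum()>9 else '', 'z',np.median(W[m][:,2]).round(1))
print(telemetry.sense()["tool_pos"].round(1))
E
python3 cardx.py
```

```text
time: 6.82
tool_pos: [586.8, 242.7, 57.1]
tcp_rot: [179.9, 0.2, 165.0]
ft_force: [-0.4, 0.9, 8.7]
finger_gap: 0.2
scene 616 x [-90.3  56.9] y front  z 58.0
side 345 x [-94.4  48. ] y front [-22.6  26.4] z 56.8
[586.8 242.7  57.1]
```

```bash
python3 -m jog '[[[0.1,0,0,0,0,0,0],[0.1,0,0,0,0,0,0],[0.1,0,0,0,0,0,0],[0.1,0,0,0,0,0,0],[0.1,0,0,0,0,0,0],[0.1,0,0,0,0,0,0],[0.1,0,0,0,0,0,0],[0.06,0,0,0,0,0,0],[0,0,0,0,0,0,0]]]'; python3 cardx.py
```

```text
time: 8.05
tool_pos: [550.3, 252.5, 57.1]
tcp_rot: [179.9, 0.2, 165.0]
ft_force: [-0.2, -0.6, 7.2]
finger_gap: -0.0
scene 595 x [-125.7   16.8] y front [-21.   24.2] z 58.0
side 360 x [-131.7   12.2] y front [-20.   26.7] z 56.7
[550.3 252.5  57.1]
```

```bash
python3 -m jog '[[[0,0,-0.2,0,0,0,0],[0,0,-0.5,0,0,0,0],[0,0,-0.5,0,0,0,0.3],[0.55,0.02,0,0,0,0,0.76],[0.55,0,0,0,0,0,0.76],[0.55,0,0,0,0,0,0.76],[0,0,0,0,0,0,0.76],[0,0,0,0,0,0,0.76]]]'
python3 cardx.py; python3 - <<'E'
from look import *
look("w3")
E
```

```text
time: 9.15
tool_pos: [469.8, 274.3, 115.3]
tcp_rot: [180.0, 0.1, 165.0]
ft_force: [0.3, -0.2, -0.1]
finger_gap: 64.8
scene 832 x [-128.7   16.2] y front [-21.7  24.4] z 58.1
side 428 x [-131.9   10.9] y front [-19.7  26.9] z 56.8
[470.  274.1 115.1]
```

View pics/w3.png

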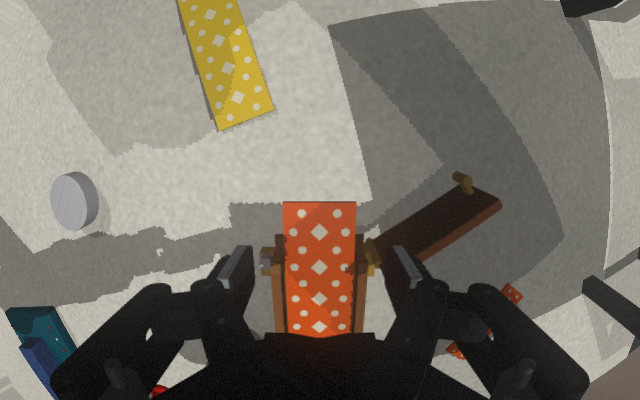

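The wrist view shows the card overhanging straight, with its front edge at row 202, centred between the fingers (247 and 395 columns) and clear of the gate. Descend and pinch.

```bash
python3 -m jog '[[[0,0,0.4,0,0,0,0.76],[0,0,0.4,0,0,0,0.76],[0,0,0.4,0,0,0,0.76],[0,0,0.38,0,0,0,0.76],[0,0,0,0,0,0,0.76]]]' && python3 -m jog '[[[0,0,0,0,0,0,0.5],[0,0,0,0,0,0,0.45],[0,0,0,0,0,0,0.45],[0,0,0,0,0,0,0.45],[0,0,0,0,0,0,0.45]]]' 35; python3 cardx.py
```

```text
time: 9.93
tool_pos: [468.0, 273.4, 33.8]
tcp_rot: [-179.9, -0.2, 165.0]
ft_force: [0.6, -0.7, -0.5]
finger_gap: 64.5
time: 10.55
tool_pos: [469.5, 274.4, 36.2]
tcp_rot: [180.0, 0.0, 165.0]
ft_force: [0.5, 0.2, 0.9]
finger_gap: 48.7
scene 796 x [-129.    15.9] y front [-22.9  23.2] z 58.1
side 284 x [-132.2   12.9] y front [-21.2  19.1] z 56.9
[469.4 274.4  36.1]
```

```bash
python3 -m jog '[[[0,0,-0.1,0,0,0,0.4],[0,0,-0.2,0,0,0,0.4],[0,0,-0.4,0,0,0,0.4],[0,0,-0.5,0,0,0,0.4],[0,0,-0.5,0,0,0,0.4],[0,0,-0.5,0,0,0,0.4],[0,0,0,0,0,0,0.4]]]'
python3 - <<'E'
from h import *
from bench import snapshot, camera_params
for n in("scene","side"):
    im,d=snapshot(n); c=camera_params(n); K,E=c["K"],c["extrinsics"]; W=world(d,K,E); hsv=cv2.cvtColor(im,cv2.COLOR_RGB2HSV).astype(int)
    m=(d>0)&(hsv[...,0]<16)&(hsv[...,1]>140)&(W[...,2]>100)&(W[...,2]<200)&(np.hypot(W[...,0]-530,W[...,1]-260)<130)
    P=W[m]; A=np.c_[P[:,:2]-P[:,:2].mean(0),np.ones(len(P))]; f=np.linalg.lstsq(A,P[:,2],rcond=None)[0]
    print(n,m.sum(),'slope deg',np.degrees(f[:2]).round(2),'centre',P.mean(0).round(1),[np.round(x,1) for x in cv2.minAreaRect(P[:,:2].astype(np.float32))])
E
```

```text
time: 11.52
tool_pos: [470.9, 275.1, 149.0]
tcp_rot: [179.8, 0.2, 165.0]
ft_force: [-0.4, 0.2, -1.0]
finger_gap: 49.2
scene 845 slope deg [0.1  0.18] centre [537.  258.9 170.5] [array([531.2, 258.9]), array([ 51.8, 149.1]), np.float64(75.5)]
side 333 slope deg [0.15 0.23] centre [541.7 262.8 167.2] [array([530.5, 261.1]), array([ 53.3, 149.2]), np.float64(75.5)]
```

```bash
python3 -m jog '[[[0,0,0,0,0,-0.012,0.4],[0,0,0,0,0,-0.012,0.4],[0,0,0,0,0,-0.01,0.4]]]' && python3 -m jog '[[[-0.1,-0.4,0,0,0,0,0.4],[-0.21,-0.84,0,0,0,0,0.4],[-0.21,-0.84,0,0,0,0,0.4],[-0.21,-0.84,0,0,0,0,0.4],[-0.21,-0.84,0,0,0,0,0.4],[-0.21,-0.84,0,0,0,0,0.4],[-0.21,-0.84,0,0,0,0,0.4],[-0.21,-0.84,0,0,0,0,0.4],[-0.21,-0.84,0,0,0,0,0.4],[-0.21,-0.84,0,0,0,0,0.4],[-0.21,-0.84,0,0,0,0,0.4],[-0.134,-0.56,0,0,0,0,0.4]]]' && python3 -m jog '[[[0,0,0.3,0,0,0,0.4],[0,0,0.4,0,0,0,0.4],[0,0,0.2,0,0,0,0.4],[0,0,0,0,0,0,0.4],[0,0,0,0,0,0,0.4]]]'
cat > cb.py <<'E'
from h import *
from bench import snapshot, camera_params, telemetry
s=telemetry.sense(); zc=s["tool_pos"][2]+21
for n in("scene","side"):
    im,d=snapshot(n); cv2.imwrite(f"pics/{n}_b.png",im[...,::-1]); c=camera_params(n); K,E=c["K"],c["extrinsics"]; W=world(d,K,E); hsv=cv2.cvtColor(im,cv2.COLOR_RGB2HSV).astype(int)
    m=(d>0)&(hsv[...,0]<16)&(hsv[...,1]>140)&(W[...,2]>50)&(W[...,2]<160)&(np.hypot(W[...,0]-626,W[...,1]+200)<110)
    P=W[m]; A=np.c_[P[:,:2]-P[:,:2].mean(0),np.ones(len(P))]; f=np.linalg.lstsq(A,P[:,2],rcond=None)[0]
    print(n,m.sum(),'slope deg',np.degrees(f[:2]).round(2),'z',np.median(P[:,2]).round(1),[np.round(x,1) for x in cv2.minAreaRect(P[:,:2].astype(np.float32))])
print(s["tool_pos"].round(1),s["tcp_rot"].round(2),s["ft_force"].round(1))
E
python3 cb.py
```

```text
time: 12.0
tool_pos: [468.2, 273.8, 144.0]
tcp_rot: [-179.9, -0.1, 177.4]
ft_force: [0.4, -0.7, 1.0]
finger_gap: 49.1
time: 13.5
tool_pos: [561.9, -201.7, 144.7]
tcp_rot: [180.0, -0.1, 177.1]
ft_force: [0.2, -0.1, -1.1]
finger_gap: 49.1
time: 14.12
tool_pos: [563.5, -198.4, 101.3]
tcp_rot: [-180.0, 0.0, 177.3]
ft_force: [0.2, -0.7, 0.8]
finger_gap: 48.7
scene 557 slope deg [-0.5   0.86] z 122.5 [array([ 625.2, -198.1]), array([ 57.2, 149.5]), np.float64(88.4)]
side 93 slope deg [0.27 2.14] z 122.1 [array([ 625. , -192.9]), array([ 41., 140.]), np.float64(89.4)]
[ 563.5 -198.4  101.3] [-1.7999e+02  4.0000e-02  1.7728e+02] [ 0.2 -0.7  0.8]
```

```bash
python3 -m jog '[[[-0.02,0,0.3,0,0,0,0.4],[0,0,0.4,0,0,0,0.4],[0,0,0.3,0,0,0,0.4],[0,0,0.15,0,0,0,0.4],[0,0,0.07,0,0,0,0.4],[0,0,0,0,0,0,0.4],[0,0,0,0,0,0,0.4]]]'; python3 cb.py; python3 - <<'E'
from look import *
look("w4")
E
```

```text
time: 15.1
tool_pos: [564.7, -199.1, 40.5]
tcp_rot: [-180.0, 0.1, 177.2]
ft_force: [-0.5, 0.4, 0.5]
finger_gap: 48.6
scene 582 slope deg [-0.78 -1.51] z 61.9 [array([ 625.9, -200.8]), array([ 53.6, 150.9]), np.float64(88.8)]
side 111 slope deg [0.21 0.38] z 60.8 [array([ 628.1, -192.8]), array([ 45.1, 144.8]), np.float64(85.2)]
[ 564.7 -199.1   40.5] [-1.7997e+02  7.0000e-02  1.7723e+02] [-0.5  0.4  0.5]
```

View pics/w4.png

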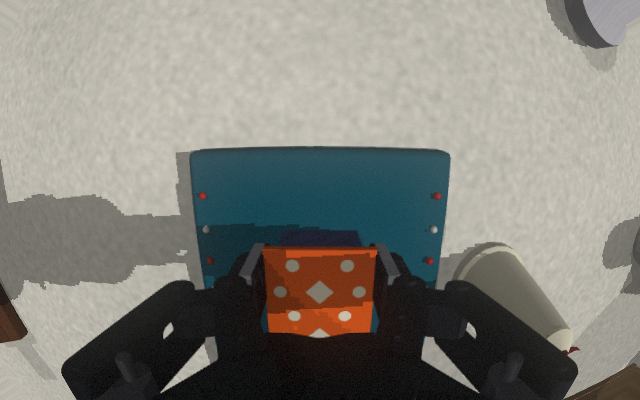

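The card sits centred over the slab: card columns 265–378 against slab columns 190–450. Its near end is over the block's end at row 248, and the cone is clear at (515,290). Now I lower it gently.

```bash
python3 -m jog '[[[0,0,0.04,0,0,0,0.4],[0,0,0.03,0,0,0,0.4],[0,0,0.02,0,0,0,0.4],[0,0,0,0,0,0,0.4],[0,0,0,0,0,0,0.4]]]';python3 -m jog '[[[0,0,0.01,0,0,0,0.4],[0,0,0.01,0,0,0,0.4],[0,0,0,0,0,0,0.4]]]'
```

```text
time: 15.88
tool_pos: [564.3, -198.9, 35.5]
tcp_rot: [-180.0, 0.0, 177.2]
ft_force: [-0.7, 0.2, 2.7]
finger_gap: 48.7
time: 16.25
tool_pos: [564.7, -199.2, 35.4]
tcp_rot: [-180.0, 0.1, 177.2]
ft_force: [-4.2, 1.7, 8.7]
finger_gap: 48.7
```

```bash
python3 -m jog '[[[0,0,-0.02,0,0,0,0.4],[0,0,0,0,0,0,0.57],[0,0,0,0,0,0,0.62],[0,0,0,0,0,0,0.7],[0,0,0,0,0,0,0.75],[0,0,0,0,0,0,0.75]]]';python3 cb.py
```

```text
time: 17.0
tool_pos: [564.1, -198.8, 35.1]
tcp_rot: [180.0, -0.0, 177.2]
ft_force: [0.0, -0.0, -0.0]
finger_gap: 63.9
scene 599 slope deg [-0.39 -0.26] z 56.9 [array([ 627. , -197.2]), array([150.1,  71.7]), np.float64(3.4)]
side 117 slope deg [-0.12  1.19] z 55.9 [array([ 628.1, -191.4]), array([ 48.6, 142.6]), np.float64(82.2)]
[ 564.1 -198.8   35.1] [ 1.8000e+02 -1.0000e-02  1.7724e+02] [ 0. -0. -0.]
```

```bash
python3 -m jog '[[[0,0,-0.1,0,0,0,0.75],[0,0,-0.3,0,0,0,0.75],[0,0,-0.8,0,0,0,0.75],[0,0,-1,0,0,0,0.75],[0,0,-0.8,0,0,0,0.4],[0,0,-0.8,0,0,0,0],[-1,0,0,0,0,0,0],[-0.6,0,0,0,0,0,0],[0,0,0,0,0,0,0]]]'; python3 cb.py; python3 - <<'E'
from look import *
im,d,K,E=look("w5")
hsv=cv2.cvtColor(im,cv2.COLOR_RGB2HSV).astype(int)
m=(hsv[...,0]<16)&(hsv[...,1]>130)&(hsv[...,2]>70)
m=cv2.morphologyEx(m.astype(np.uint8),cv2.MORPH_CLOSE,np.ones((7,7))); nl,L,S,C=cv2.connectedComponentsWithStats(m)
for i in range(1,nl):
    if S[i,4]>300:
        q=np.argwhere(L==i)[:,::-1]; print(C[i],S[i],cv2.minAreaRect(fray(q,56,K,E)[:,:2].astype(np.float32)))
E
```

```text
time: 18.23
tool_pos: [645.3, -202.5, 225.9]
tcp_rot: [-180.0, 0.0, 177.3]
ft_force: [-0.3, 0.3, -0.5]
finger_gap: -0.3
scene 611 slope deg [ 0.02 -0.42] z 56.8 [array([ 626.5, -201.3]), array([ 52.7, 150.3]), np.float64(86.4)]
side 138 slope deg [0.44 0.87] z 55.5 [array([ 626.7, -191.3]), array([ 46.8, 146.6]), np.float64(87.2)]
[ 645.3 -202.5  225.9] [-1.8000e+02  4.0000e-02  1.7728e+02] [-0.3  0.3 -0.5]
[622.52604828 158.15120712] [597  78  43 127 787] ((592.670166015625, 283.60943603515625), (139.9293975830078, 179.03372192382812), 74.83540344238281)
[318.80503235 168.3426312 ] [ 293   97   53  148 6955] ((627.5347290039062, -201.82408142089844), (56.681312561035156, 155.3173065185547), 87.22764587402344)
```

View pics/w5.png

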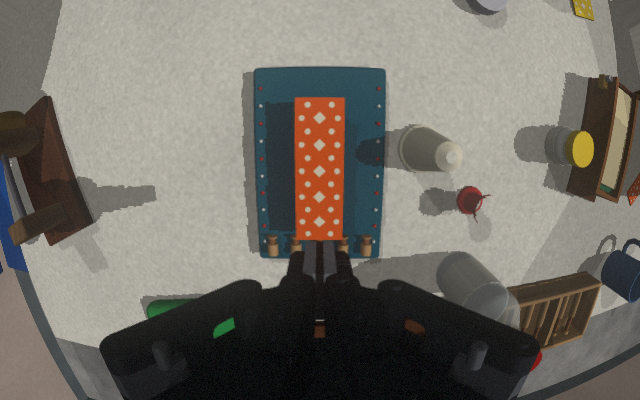

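The card lies square on the block: card columns 295–345, rows 97–240, and its rays give a centre at (627,-202) against the block's (626,-202). Next I work out the gate path.

```bash
python3 - <<'E'
import numpy as np
yaw=np.radians(-15); R=np.array([[np.cos(yaw),-np.sin(yaw)],[np.sin(yaw),np.cos(yaw)]]); c0=np.array([585.5,243])
def pt(a,extra=0,r=76):
    n=np.array([-np.cos(a),np.sin(a)]); h=11*abs(n[0])+14.5*abs(n[1])
    return np.array([-91,41])+r*np.array([-np.sin(a),-np.cos(a)])+(8+h+extra)*n
s=pt(2.54,16); print('start case',s.round(1),'world',(c0+R@s).round(1))
cur=np.array([645.3,-202.5]); y=np.radians(177.28); xt=np.array([np.cos(y),np.sin(y)]); yt=np.array([np.sin(y),-np.cos(y)]); dlt=c0+R@s-cur
print('to start tool units (yaw 177.28)',(dlt@xt/50).round(2),(dlt@yt/50).round(2))
prev=s
for a in [2.54]+list(np.arange(2.4,0.09,-.15))+[0.15]:
    p=pt(a); dd=p-prev; prev=p; print(round(a,2),p.round(1),'row',(-dd[0]/50).round(2),(dd[1]/50).round(2))
E
```

```text
start case [-100.  127.] world [521.8 391.6]
to start tool units (yaw 177.28) 3.03 11.75
2.54 [-113.2  118. ] row 0.26 -0.18
2.4 [-123.2  114.5] row 0.2 -0.07
2.25 [-133.7  109.1] row 0.21 -0.11
2.1 [-143.4  101.9] row 0.2 -0.14
1.95 [-152.1   92.9] row 0.17 -0.18
1.8 [-159.4   82.2] row 0.15 -0.21
1.65 [-164.9   70.3] row 0.11 -0.24
1.5 [-168.5   58.8] row 0.07 -0.23
1.35 [-170.5   48.3] row 0.04 -0.21
1.2 [-171.1   37.2] row 0.01 -0.22
1.05 [-169.9   25.8] row -0.02 -0.23
0.9 [-166.8   14.3] row -0.06 -0.23
0.75 [-161.8    3.1] row -0.1 -0.22
0.6 [-154.8   -7.5] row -0.14 -0.21
0.45 [-145.9  -16.9] row -0.18 -0.19
0.3 [-135.2  -24.9] row -0.21 -0.16
0.15 [-123.2  -31. ] row -0.24 -0.12
0.15 [-123.2  -31. ] row -0.0 -0.0
```

```bash
python3 -m jog '[[[0.25,0.98,0,0,0,0,0],[0.25,0.98,0,0,0,0,0],[0.25,0.98,0,0,0,0,0],[0.25,0.98,0,0,0,0,0],[0.25,0.98,0,0,0,0,0],[0.25,0.98,0,0,0,0,0],[0.25,0.98,0,0,0,0,0],[0.25,0.98,0,0,0,0,0],[0.25,0.98,0,0,0,0,0],[0.25,0.98,0,0,0,0,0],[0.25,0.98,0,0,0,0,0],[0.25,0.97,0,0,0,0,0]]]' && python3 -m jog '[[[0,0,0,0,0,0.017,0],[0,0,0,0,0,0.017,0],[0,0,0.8,0,0,0,0],[0,0,0.8,0,0,0,0],[0,0,0.8,0,0,0,0],[0,0,0.6,0,0,0,0],[0,0,0.4,0,0,0,0],[0,0,0,0,0,0,0]]]'
```

```text
time: 19.88
tool_pos: [521.8, 392.2, 226.3]
tcp_rot: [180.0, 0.0, 177.2]
ft_force: [-0.4, 1.1, 0.4]
finger_gap: 0.2
time: 20.88
tool_pos: [521.5, 390.3, 54.0]
tcp_rot: [-179.9, -0.1, 165.0]
ft_force: [-0.6, 0.3, 0.0]
finger_gap: -0.2
```

```bash
python3 -m jog '[[[0.13,-0.09,0,0,0,0,0],[0.13,-0.09,0,0,0,0,0],[0.1,-0.035,0,0,0,0,0],[0.1,-0.035,0,0,0,0,0],[0.21,-0.11,0,0,0,0,0],[0.2,-0.14,0,0,0,0,0],[0.17,-0.18,0,0,0,0,0],[0,0,0,0,0,0,0]]]'; python3 -m jog '[[[0.15,-0.21,0,0,0,0,0],[0.11,-0.24,0,0,0,0,0],[0.07,-0.23,0,0,0,0,0],[0.04,-0.21,0,0,0,0,0],[0.01,-0.22,0,0,0,0,0],[-0.02,-0.23,0,0,0,0,0],[-0.06,-0.23,0,0,0,0,0],[-0.1,-0.22,0,0,0,0,0],[-0.14,-0.21,0,0,0,0,0],[0,0,0,0,0,0,0]]]'
cat > gate.py <<'E'
from h import *
from bench import snapshot, camera_params
yaw=np.radians(-15); R=np.array([[np.cos(yaw),-np.sin(yaw)],[np.sin(yaw),np.cos(yaw)]]); c0=np.array([585.5,243])
for n in("scene","side"):
    im,d=snapshot(n); cv2.imwrite(f"pics/{n}_g.png",im[...,::-1]); c=camera_params(n); W=world(d,c["K"],c["extrinsics"]); Q=(W[...,:2]-c0)@R
    g=(d>0)&(Q[...,0]<-80)&(Q[...,0]>-190)&(abs(Q[...,1])<60)&(W[...,2]>64)&(W[...,2]<86)
    t=Q[g]
    if len(t)>8:
        l=cv2.fitLine(t.astype(np.float32),cv2.DIST_HUBER,0,.01,.01).ravel(); s=(t-l[2:])@l[:2]
        print(n,g.sum(),'dir',l[:2].round(3),'ends',(l[2:]+l[:2]*np.percentile(s,2)).round(1),(l[2:]+l[:2]*np.percentile(s,98)).round(1))
E
python3 gate.py
```

```text
time: 21.88
tool_pos: [462.4, 371.4, 55.0]
tcp_rot: [-180.0, -0.0, 165.0]
ft_force: [0.9, 0.8, -0.5]
finger_gap: 0.4
time: 23.12
tool_pos: [435.2, 275.1, 55.3]
tcp_rot: [-180.0, 0.0, 164.9]
ft_force: [0.1, 0.4, -0.3]
finger_gap: 0.5
scene 311 dir [0.635 0.772] ends [-150.3  -28.6] [-92.6  41.4]
side 249 dir [0.838 0.546] ends [-164.1   -6.8] [-90.8  40.9]
```

```bash
python3 -m jog '[[[-0.18,-0.19,0,0,0,0,0],[-0.21,-0.16,0,0,0,0,0],[-0.24,-0.12,0,0,0,0,0],[0,0,0,0,0,0,0]]]'; python3 -m jog '[[[-0.1,-0.04,0,0,0,0,0],[-0.06,-0.02,0,0,0,0,0],[-0.06,0,0,0,0,0,0],[0,0,0,0,0,0,0]]]'; python3 gate.py
```

```text
time: 23.72
tool_pos: [459.9, 244.4, 55.2]
tcp_rot: [-180.0, -0.0, 164.9]
ft_force: [0.4, 0.7, -0.5]
finger_gap: 0.2
time: 24.22
tool_pos: [469.2, 239.5, 55.3]
tcp_rot: [-180.0, 0.0, 165.0]
ft_force: [0.7, -0.0, -0.5]
finger_gap: -0.0
scene 378 dir [0.012 1.   ] ends [-94.9 -51. ] [-93.8  40.4]
side 221 dir [0.19  0.982] ends [-108.4  -36.1] [-93.1  42.9]
```

```bash
python3 -m jog '[[[-0.03,0,0,0,0,0,0],[-0.03,0,0,0,0,0,0],[0,0,0,0,0,0,0]]]'; python3 -m jog '[[[-0.03,0,0,0,0,0,0],[0,0,0,0,0,0,0]]]'
```

```text
time: 24.7
tool_pos: [469.9, 239.1, 55.0]
tcp_rot: [-179.9, -0.2, 165.0]
ft_force: [-11.7, 2.6, 7.1]
finger_gap: 0.0
time: 24.95
tool_pos: [470.0, 239.1, 54.9]
tcp_rot: [-179.9, -0.4, 165.0]
ft_force: [-17.8, 3.0, 11.3]
finger_gap: 0.2
```

```bash
python3 -m jog '[[[0.1,0,0,0,0,0,0],[0.4,0,0,0,0,0,0],[0.6,0,0,0,0,0,0],[0,0,-0.8,0,0,0,0],[0,0,-1,0,0,0,0],[0,0,-1,0,0,0,0],[0,0,0,0,0,0,0]]]'; python3 gate.py; python3 cb.py; python3 - <<'E'
from look import *
look("w6")
E
```

```text
time: 25.82
tool_pos: [423.3, 253.8, 200.9]
tcp_rot: [179.6, 0.5, 165.0]
ft_force: [-0.0, -0.5, -0.4]
finger_gap: -0.0
scene 348 dir [ 0. -1.] ends [-93.6  40.6] [-93.6 -50.3]
side 197 dir [0.013 1.   ] ends [-97.8 -47.9] [-96.6  44.1]
scene 609 slope deg [-0.08 -0.58] z 56.8 [array([ 626.2, -202.7]), array([ 56.1, 149.1]), np.float64(87.3)]
side 169 slope deg [-0.1  -0.23] z 55.7 [array([ 626.5, -195.2]), array([ 49.3, 146.6]), np.float64(88.7)]
[420.8 252.7 195.9] [1.7994e+02 1.0000e-01 1.6499e+02] [ 0.  -0.2 -1.5]
```

View pics/scene_b.png

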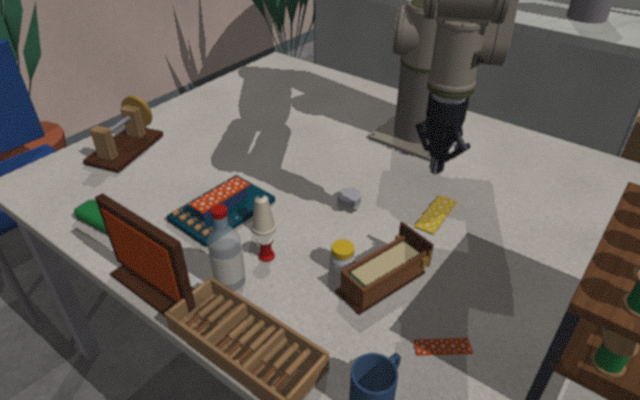

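View pics/side_b.png

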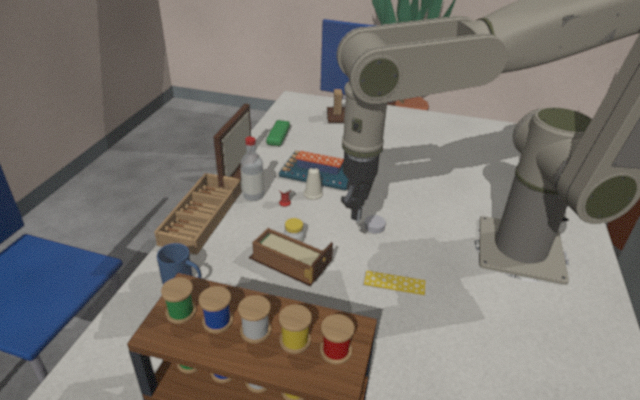

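The gate is shut across the front (scene (415,248)), the cream card lies in the case, and the orange card is on the block at (220,193). The bystanders are where they were, and the arm is clear.

```bash
python3 -c "
from bench import job
print(job.hand_in())"
```

```text
the job is handed in; nothing more can be done
None
```

The job is done and handed in at about 26 s of the 72 s. No verdict was reported.

**What I did:** I dragged the orange card out of the case with the shut fingers until its centre was about 57 mm forward. I then pinched it by its long edges at the overhanging end and carried it level to the board. It was lowered until the block took its weight, then released. Finally I swept the gate round, pushed it past its catch to the stop, and backed off clear.

**Last checks:**
- **Card:** The scene view put its centre at (626, -203) and the wrist view, taken just after release, at (627.5, -202). The block measured (626, -202), so the card is within about 2 mm and within about 1° lengthwise. It lay flat, with its top at about 56–57 mm.
- **Gate:** After release it measured 0.00 rad in the scene view and 0.013 in the side view. It had also held firm against the stop under an 18 N push.
- **Case and bystanders:** By eye, the cream card lies in the case, and the bystanders look unmoved. I did not measure either, and the green card is hidden under the cream one.

**Disagreement:** The side camera put the card's centre at y = -191 to -195. It saw the card only partly, at a grazing angle, and its early fits of the block ranged from -189 to -199. I therefore trusted the wrist and scene views, which agreed with each other and with the arm's own position.

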